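# Square the doming die to the fence and lock it

### The arm

A 6-joint arm with a two-finger parallel gripper is mounted at the origin on a cart in front of the work surface, level with it; the furniture and walls round the work are solid. World frame = base frame: x ahead of the robot, y to its left, z up, the work surface at z = 0. Lengths are in m, angles in rad, forces in N, time in s.
With the tool pointing down it reaches from about 0.3 to 0.75 m from the base axis. Payload 8.5 kg.
Tool frame: the origin (TCP) lies at the very end of the fingers, on their centre line; the grasp point (between the pads) lies tcp_to_grasp behind it (tcp_to_grasp is the distance from the TCP to the grasp point, in m); z points along the fingers, y is the line along which they close (so a half turn about z gives the same grasp; the last joint's range is limited). The gripper opens to 88 mm and grips with 3 to 60 N. Pads are 18 mm wide; open, the fingers measure 123 mm over their backs; the gripper's body (75 mm by 187 mm) begins 45 mm behind the grasp point.
Start: joints at [-1.429, 0.381, 1.297, -0, 1.464, -0.215], TCP at [0.192, -0.515, 0.206] pointing down, gripper open.
Joint ranges: [-3.11, 3.11], [-0.89, 2.33], [0.22, 2.48], [-1.42, 4.56], [0.17, 2.85], [-2.88, 2.88]. Speed limits (rad/s): [2.39, 2.39, 3.14, 3.14, 3.14, 3.14].

### API

Orientations are given as a rotation vector (axis times angle).
In Python, from rig import observe, read_camera, job_done, tcp_to_grasp gives the robot as it stands.
- The arm moves only by the shell command python3 -m crank 'ROWS' [OPENING] [FORCE]. ROWS is JSON, a list of rows, each a list of 2 entries, a list of its own where there are three numbers: the shift along the tool's x, y, z normalised to -1 to 1, where 1 is 4 cm, then the turn about the tool's z normalised to -1 to 1, where 1 is 8 degrees. A call has 1 to 10 rows; each row shifts and turns the commanded pose from where the row before left it, along the tool's axes as they then stand; what a row does not reach is not made up. A row lasts 1/10 s, in which the tool goes at most 50 mm and 8.59 degrees, less where a joint would pass 70% of its speed; a pose out of reach is approached as far as the arm can. A call with a number of a shift or a turn outside -1 to 1 is refused whole. A call with a gripper value outside its range is refused whole. OPENING is the closure, from 0 (fully open) to 1 (shut), set as the call begins (- or left out, the last holds). The fingers move at their own pace and stop on an object; FORCE is the grip in N (left out, the last holds). Time passes only in rows, so rows that do not move let the fingers close. It gives the time, the measured TCP pose, the force, the opening and the grip force at its end, in the units of the state.
- observe(): the state, without advancing time (a new reading comes with each control period).
- read_camera(name): name is "scene" or "top" or "wrist"; returns a dict with "color" (400x640x3 uint8, blue, green, red), "range_z" (400x640 float32, m along the optical axis (not along the pixel's ray), 0 where there is no reading), "fx", "fy", "cx", "cy" (pixels), "cam_to_world" (4x4, takes a point from camera to world coordinates); the wrist camera has in their place "tool_from_camera" (4x4, takes a point from camera to tool coordinates, whose origin is the TCP and whose axes are the flange's). Camera axes: x right, y down, z forward; pixel columns grow to the right and rows downward; lengths in m; the calibration is good to about 2 mm. The wrist camera is an equidistant fisheye: a pixel r from the principal point sees the ray r / f radians off the axis. A picture is of the moment at which its call begins: read the wrist's pose just before it.
- job_done(): hands the job in; it is judged then, once.
The state is a dict: "clock": time; "qpos": joint angles; "joint_velocities": joint speeds; "joint_efforts": joint torques, N m; "position": TCP position; "tcp_rot": TCP orientation; "ft_force": force on the tool from outside, world axes, zero at the start; "torque": the same for the moment, N m; "grip_width": finger opening in m; "finger_force": force on a finger pad.
Only numpy, scipy, OpenCV 4.12 (cv2) and the standard library are available. Lean on these libraries where they do the work, as an engineer would, in place of code of your own. Each camera call takes 0.05 s, during which the arm holds its last target. There are 200 camera calls.

### The job

The doming die has been left askew on the jig plate. Push it round with the fingertips, corner by corner, until its brass-striped face sits flush against the fence, near enough to the side stop for the cam to reach it, and only then swing the red-knobbed cam lever fully over, away from the die, so that it locks the die up against the side stop. Push only: never lift or tip the die, and leave the loose things around it where they are.

Things in the scene. Friction and masses are not known exactly. Their poses are not given: they have to be found in the camera images.
- jig_plate: Fixed dark steel jig plate, 240 (x) x 250 (y) x 10 mm thick, lying on the red cabinet. Origin: centre of its underside; x points to the back fence, y to the side stop. When locked, the die has its origin at x = 48, y = 10, z = 10 mm in this frame and its x axis along the plate's x.
- fence_face (a point): Point on the front face of the steel fence, plate frame (92, 10, 25) mm. The fence is a bar along the plate's y, from y = -55 to 85, 18 mm thick, 22 mm high (top at z = 32 mm).
- stop_face (a point): Point on the face of the steel side stop that looks to the plate's -y, plate frame (74, 60, 20) mm. The stop is a bar along the plate's x with a rounded nose, from x = 50 to 92, 12 mm thick, top at z = 30 mm; a brass thumb screw on it reaches z = 42 mm.
- die_block: Loose doming die: aluminium block 88 (x) x 100 (y) x 30 mm high, dished steel disc in its top, about 0.85 kg (0.68 to 1), standing on the plate and sliding on it with ordinary friction. Origin: centre of its underside. Its +x face (100 mm wide), with a brass strip along its upper edge (7 mm wide on the top), goes against the fence. Too wide for most grippers; pushed at its sides.
- die_left (a point): Point on the brass-striped face of the die, 5 mm in from its end on the die's +y side, at half height (die frame 44, 45, 15 mm).
- die_right (a point): The same, 5 mm in from the end on the die's -y side (die frame 44, -45, 15 mm).
- cam_pivot (a point): Fixed upright axis of the cam lever, plate frame (62, -69.5, 52) mm. Low on it (z = 13 to 31 mm) turns a brass disc 38 mm across, 11 mm off-centre: open, it bulges toward the plate's -x and reaches y = -52; turned, it presses on the die's -y side and can drive it some 12 mm to the side stop. Above is the lever arm, an 8 mm rod at z = 52 mm, higher than the die's top (40 mm).
- lever_knob (a point): Centre of the red ball knob, 24 mm in diameter, at the end of the lever arm, 70 mm from the pivot axis, z = 52 mm. When open it stands above the fence; it is pushed round the pivot clockwise as seen from above: toward the plate's -y, at last also toward -x.
- cam_lever (a joint): Angle of the cam lever in rad: 0 fully open (arm 25 degrees from the plate's +x toward +y), 1.75 fully over on its end stop (arm 75 degrees from +x toward -y); grows clockwise seen from above. Stays where it is left; takes about 1 N at the knob, 2 to 6 N while the cam moves the die.
- doming_punch: Small dark steel punch, 69 mm long, 12 mm thick, lying on the plate on the far side of the side stop; bystander. It stays at x > 34 and y > 85 mm in the plate's frame. Origin: centre of its underside.
- rawhide_mallet: Wooden mallet, 90 x 226 x 44 mm, lying on the cabinet beyond the plate's -y edge; bystander.
- ring_tin: Round tin with rings, 66 mm wide, 37 mm high, on the cabinet behind the fence; bystander. Origin: centre of its underside.
- brass_cup: Brass can, 36 mm wide, 64 mm high, on the cabinet behind the plate; bystander. Origin: centre of its underside.
Things that resemble listed ones, but are neither listed nor needed, are in the scene too. What is shaped like the die_block but purple is not meant.

How it is judged:
On the way:
1. the brass-striped face of the die is flush with the fence (both ends within 3 mm) and the die is within 12 mm of the side stop, while the lever is still open (below 0.45 rad) (x of each of die_left, die_right in the frame of jig_plate above 0.089 m and y of die_block in the frame of jig_plate above -0.002 m and value of joint cam_lever below 0.45 rad), for 0.2 s.
At the end, for the whole second after the job is handed in: The die rests flat on the plate with both ends of its brass-striped face within 2.5 mm of the fence, its side within 2.5 mm of the side stop, the cam lever over to at least 1.6 of its 1.75 rad, all at rest (x of each of die_left, die_right in the frame of jig_plate above 0.0895 m and y of die_block in the frame of jig_plate between 0.0075 and 0.0125 m and z of die_block in the frame of jig_plate below 0.012 m and value of joint cam_lever above 1.6 rad and linear speed of die_block below 0.01 m/s and velocity of joint cam_lever below 0.05 rad/s); the robot touches nothing.
It fails at once if the die is lifted more than 6 mm off the plate or tipped more than 6 degrees (z of die_block in the frame of jig_plate above 0.016 m or angle between die_block's own z axis and vertical above 0.105 rad).
It fails at once if the punch, the mallet, the tin or the brass can is moved more than 20 mm (distance of any of doming_punch, rawhide_mallet, ring_tin, brass_cup from where it was at the start of the episode above 0.02 m).
It also fails if it takes over 72 s, if anything falls off the work surface, if the arm or the gripper's body presses on something with over 40 N, if the wrist force passes 120 N, or if a joint passes its speed limit or range.

## Working session

There is one attempt and no reset: what is moved stays moved. The work goes in short steps, Python scripts to look and compute and a shell command to move; the robot and the scene stay as the last step left them, time stands still between calls to the robot, and variables do not carry over. Pictures are saved under pics/ and viewed, at most 10 in all, crops included, and the job is handed in when it is done.

```bash
ls; mkdir -p pics; python3 - <<'E'
from rig import *
import cv2,numpy as np
print(observe(),tcp_to_grasp)
for n in("scene","top"):
    c=read_camera(n); cv2.imwrite(f"pics/{n}0.png",c["color"]); np.savez(f"{n}0.npz",**c)
    print(n,c["fx"],c["cx"],c["cy"],c["cam_to_world"])
E
```

```text
pics
{'clock': 0.0, 'qpos': array([-1.42932052e+00,  3.81185569e-01,  1.29825132e+00, -1.48416537e-05,
        1.46361523e+00, -2.15270462e-01]), 'joint_velocities': array([ 0.00130372,  0.00058268,  0.00050023, -0.00013181,  0.00090516,
        0.00028069]), 'joint_efforts': array([ 2.45672054e-03, -4.37924016e+01, -2.24556345e+01,  7.14449259e-02,
        3.52598133e-02, -1.35465880e-04]), 'position': array([ 0.19203609, -0.51503122,  0.2052466 ]), 'tcp_rot': array([-3.09031073e+00, -5.57152472e-01, -6.13781061e-05]), 'ft_force': array([-0.19998477, -0.07644209,  0.29948133]), 'torque': array([ 0.00141473,  0.00011111, -0.00781995]), 'finger_force': 0.0, 'grip_width': 0.08821665727324292} 0.0187
scene 420.01000962385797 313.8108578785192 197.0572249596896 [[-8.22168543e-01 -3.86969058e-01  4.17485133e-01  2.35328036e-01]
 [-5.69244092e-01  5.58614658e-01 -6.03250219e-01  4.59703390e-01]
 [ 2.25854340e-04 -7.33624299e-01 -6.79555249e-01  6.91684259e-01]
 [ 0.00000000e+00  0.00000000e+00  0.00000000e+00  1.00000000e+00]]
top 444.7129858006811 318.5410269395862 202.82033286362764 [[ 0.02822291 -0.99430349  0.10278154  0.50090267]
 [-0.99959535 -0.02770797  0.00643464 -0.11698056]
 [-0.00355011 -0.10292155 -0.99468314  1.27471362]
 [ 0.          0.          0.          1.        ]]
```

View pics/scene0.png

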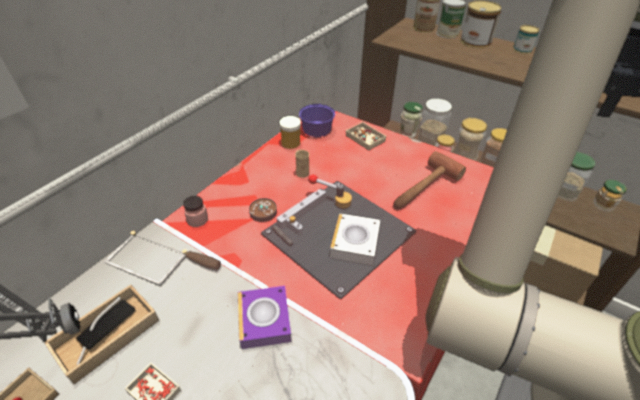

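View pics/top0.png

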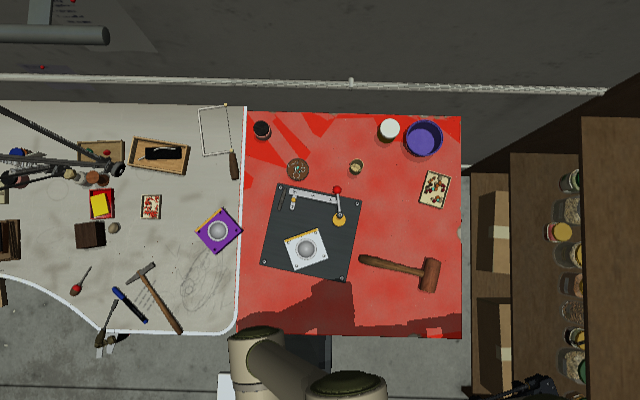

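The two views show the plate at top-image (260–362, 183–283), the die askew at (307,249), fence at (312,197), knob at (337,189), and the cam disc at (339,221). Next I'll measure the plate and die poses.

```bash
cat > h.py <<'E'
import numpy as np,cv2
from rig import *
def cloud(c):
    h,w=c["range_z"].shape; v,u=np.mgrid[:h,:w]; z=c["range_z"]
    p=np.stack([(u-c["cx"])/c["fx"]*z,(v-c["cy"])/c["fy"]*z,z],-1)
    T=c["cam_to_world"]; return p@T[:3,:3].T+T[:3,3]
def ortho(c,x0,x1,y0,y1,zz,s=2000):
    # image rectified onto plane z=zz; up=+x, left=+y, s px/m
    T=np.linalg.inv(c["cam_to_world"]); W=int((y1-y0)*s);H=int((x1-x0)*s)
    r,q=np.mgrid[:H,:W]; P=np.stack([x1-r/s,y1-q/s,np.full(r.shape,zz)],-1)@T[:3,:3].T+T[:3,3]
    m=(P[...,:2]/P[...,2:]); 
    return cv2.remap(c["color"],(m[...,0]*c["fx"]+c["cx"]).astype(np.float32),(m[...,1]*c["fy"]+c["cy"]).astype(np.float32),cv2.INTER_CUBIC)
E
python3 - <<'E'
from h import *
for n in("top","scene"):
    c=dict(np.load(n+"0.npz")); P=cloud(c); col=c["color"].astype(int)
    R=(P[...,0]>.25)&(P[...,0]<.75)&(P[...,1]>-.35)&(P[...,1]<.12)
    sat=col.max(-1)-col.min(-1)
    dark=R&(col.max(-1)<95)&(sat<30)&(abs(P[...,2]-.01)<.008)
    die=R&(abs(P[...,2]-.04)<.007)&(col.min(-1)>110)
    red=R&(P[...,2]>.035)&(col[...,2]>130)&(col[...,1]<80)
    for nm,m in(("plate",dark),("die",die),("knob",red)):
        k,l,st,_=cv2.connectedComponentsWithStats(m.astype(np.uint8),connectivity=8)
        if k<2: print(nm,"none");continue
        m=l==1+st[1:,4].argmax(); p=P[m]
        print(n,nm,m.sum(),np.median(p,0).round(4),cv2.minAreaRect((p[:,:2]*1000).astype(np.float32)))
    if n=="top":
        cv2.imwrite("pics/ortho.png",np.vstack([ortho(c,.38,.68,-.26,.06,.04,1900)]))
    else: cv2.imwrite("pics/ortho2.png",ortho(c,.38,.68,-.26,.06,.04,1900))
E
```

```text
top plate 5323 [ 0.5542 -0.0959  0.0087] ((547.6940307617188, -88.52677917480469), (249.02703857421875, 237.5751495361328), 79.5906753540039)
top die 846 [ 0.4973 -0.0789  0.0388] ((500.0416564941406, -77.15845489501953), (86.20819854736328, 99.73810577392578), 21.691307067871094)
top knob 45 [ 0.6658 -0.1587  0.0592] ((666.5934448242188, -159.0872344970703), (17.248973846435547, 19.696571350097656), 65.79204559326172)
scene plate 38 [ 0.4155 -0.1657  0.0094] ((417.3497619628906, -163.4546661376953), (39.84328842163086, 8.689006805419922), 80.16139221191406)
scene die 1340 [ 0.4973 -0.0726  0.0398] ((500.267333984375, -74.98986053466797), (87.86351013183594, 103.23909759521484), 21.4460391998291)
scene knob 52 [ 0.6619 -0.1497  0.0589] ((662.0369873046875, -150.2882537841797), (19.018163681030273, 14.803831100463867), 39.50068664550781)
```

View pics/ortho.png

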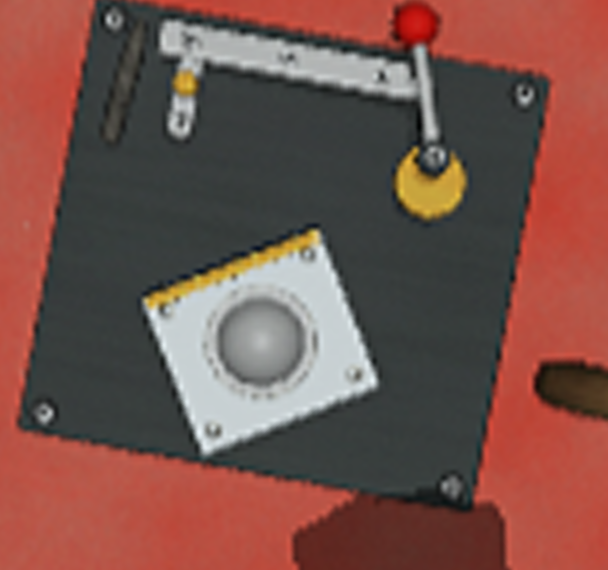

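View pics/ortho2.png

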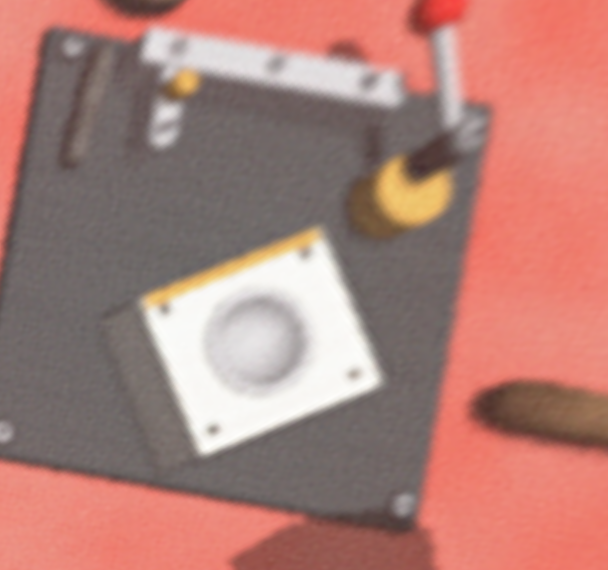

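Views agree at z = 0.04: the die is at about (0.500,-0.078), yaw +21.6°; the plate is at about (0.548,-0.0885), yaw -10.4°. The predicted knob position matches the measured one. Next I move toward the spot behind the die's -x face.

```bash
cat >> h.py <<'E'
from scipy.spatial.transform import Rotation as Ro
PL=np.array([.5477,-.0885]); PY=np.radians(-10.4)
def R2(a): return np.array([[np.cos(a),-np.sin(a)],[np.sin(a),np.cos(a)]])
def w2p(p): return R2(PY).T@(np.asarray(p)[:2]-PL)
def p2w(p): return PL+R2(PY)@np.asarray(p)[:2]
def togo(xy_plate,z,yaw_plate_deg=None):
    # shift left in tool axes (units of 40 mm) and turn (units of 8 deg) to a plate-frame xy, world z
    o=observe(); R=Ro.from_rotvec(o["tcp_rot"]).as_matrix(); p=o["position"]
    d=R.T@(np.r_[p2w(xy_plate),z]-p); y=np.degrees(np.arctan2(R[1,0],R[0,0])-PY)
    print("t",round(o["clock"],2),"tcp plate mm",(w2p(p)*1000).round(1),"z",p[2].round(4),"yaw rel",round(y,2),"F",o["ft_force"].round(1),"w",round(o["grip_width"],3))
    print("togo mm",(d*1000).round(1),"units",(d/.04).round(3),"turn units",None if yaw_plate_deg is None else round((y-yaw_plate_deg)/8,3))
def finddie(c):
    P=cloud(c); col=c["color"].astype(int); R=(P[...,0]>.38)&(P[...,0]<.7)&(P[...,1]>-.2)&(P[...,1]<.02)&(abs(P[...,2]-.04)<.006)&(col.min(-1)>100)
    k,l,st,_=cv2.connectedComponentsWithStats(R.astype(np.uint8)); p=P[l==1+st[1:,4].argmax()]
    r=cv2.minAreaRect((p[:,:2]*1000).astype(np.float32)); print("die",w2p(np.array(r[0])/1000)*1000,r[1],r[2]-np.degrees(PY)); return r
E
python3 -m crank '[[[0.8,-0.64,0],0],[[0.8,-0.64,0],0],[[0.8,-0.64,0],0],[[0.8,-0.64,0],0],[[0.8,-0.64,0],0],[[0.8,-0.64,0],0],[[0.8,-0.64,0],0],[[0.8,-0.64,0],0]]' 0.32
python3 - <<'E'
from h import *
togo([-.106,-.034],.02,32)
c=dict(np.load("top0.npz"));s=dict(np.load("scene0.npz"))
for n,c in(("top",c),("scene",s)):
    o=ortho(c,.38,.72,-.30,.10,.01,2000).astype(int)
    m=((o[...,2]-o[...,1]<45)).astype(np.uint8); m=cv2.morphologyEx(m,cv2.MORPH_OPEN,np.ones((15,15)))
    k,l,st,_=cv2.connectedComponentsWithStats(m); i=1+st[1:,4].argmax()
    p=np.argwhere(l==i); w=np.c_[.72-p[:,0]/2000,.10-p[:,1]/2000]
    # edges in the plate frame: median extreme along each side
    q=(w-PL)@R2(PY)*1000
    for ax,ot in((0,1),(1,0)):
        for sg in(-1,1):
            e=[];
            for b in range(-100,101,10):
                t=q[abs(q[:,ot]-b)<1][:,ax]
                if len(t): e.append((t*sg).max()*sg)
            print(n,ax,sg,np.round(e,0))
    P=cloud(c); q=(P[...,:2]-PL)@R2(PY)*1000; col=c["color"].astype(int)
    f=(abs(P[...,2]-.032)<.006)&(col.min(-1)>110)&(q[...,0]>75)&(q[...,0]<130)&(q[...,1]>-70)&(q[...,1]<100)
    print("fence",cv2.minAreaRect(q[f].astype(np.float32)))
    for u,v in((356,168),(297,168),(372,258)) if n=="top" else ():
        print("bystander",P[v,u].round(3),q[v,u].round(0))
E
```

```text
clock: 0.9
position: [0.3609, -0.2324, 0.2057]
tcp_rot: [-3.092, -0.557, 0.0]
ft_force: [-0.2, -1.3, 0.5]
grip_width: 0.0598
finger_force: 0.0
t 0.9 tcp plate mm [-157.8 -175.3] z 0.2057 yaw rel 30.83 F [-0.2 -1.3  0.5] w 0.06
togo mm [116.9 -94.7 185.8] units [ 2.921 -2.368  4.644] turn units -0.147
top 0 -1 [-122. -121. -121. -120. -118. -119. -119. -119. -119. -119. -119. -119.
 -119. -120. -119. -119. -119. -119. -119. -119. -119.]
top 0 1 [119. 119. 119. 119. 119. 122. 119. 119. 119. 119. 119. 118. 119. 119.
 119. 119. 119. 119. 119. 119. 119.]
top 1 -1 [-124. -125. -124. -124. -125. -124. -124. -125. -125. -124. -124. -125.
 -124. -124. -124. -125. -124. -124. -125. -124. -124.]
top 1 1 [124. 125. 125. 124. 124. 124. 124. 124. 124. 124. 125. 124. 124. 124.
 124. 124. 124. 124. 125. 124. 124.]
fence ((100.81065368652344, 15.696361541748047), (23.59571075439453, 136.58822631835938), 2.952944755554199)
bystander [ 0.737 -0.215  0.001] [209. -90.]
bystander [ 0.729 -0.044  0.017] [171.  76.]
bystander [ 0.48  -0.262  0.023] [ -36. -183.]
scene 0 -1 [-122. -123. -123. -123. -121. -121. -121. -121. -121. -121. -121. -121.
 -121. -121. -121. -121. -121. -121. -121. -121. -121.]
scene 0 1 [131. 155. 117. 125. 126. 128. 130. 129. 127. 127. 126. 127. 127. 127.
 127. 126. 127. 125. 117. 116. 116.]
scene 1 -1 [-121. -120. -121. -121. -120. -121. -120. -121. -120. -121. -121. -120.
 -121. -120. -120. -121. -120. -121. -120. -121. -121.]
scene 1 1 [128. 128. 128. 128. 128. 128. 128. 128. 128. 128. 128. 128. 128. 128.
 128. 128. 128. 128. 128. 127. 128.]
fence ((94.45630645751953, 16.916221618652344), (35.55156326293945, 140.4770965576172), 1.4744614362716675)
```

```bash
python3 -m crank '[[[0.73,-0.59,0.5],-0.04],[[0.73,-0.59,0.5],-0.04],[[0.73,-0.59,0.5],-0.04],[[0.73,-0.59,0.5],-0.03],[[0,0,0.7],0],[[0,0,0.7],0],[[0,0,0.7],0],[[0,0,0.54],0],[[0,0,0],0]]'
python3 - <<'E'
from h import *
togo([-.094,-.026],.02,32)
c=read_camera("top");cv2.imwrite("pics/t1.png",ortho(c,.38,.68,-.26,.06,.04,1500))
E
```

```text
clock: 1.8
position: [0.4344, -0.1034, 0.0182]
tcp_rot: [-3.082, -0.589, 0.007]
ft_force: [-0.7, -0.2, 0.5]
grip_width: 0.0602
finger_force: 0.0
t 1.8 tcp plate mm [-108.7  -35.1] z 0.0182 yaw rel 32.04 F [-0.7 -0.2  0.5] w 0.06
togo mm [17.3  0.1 -1.8] units [ 0.433  0.001 -0.046] turn units 0.005
```

View pics/t1.png

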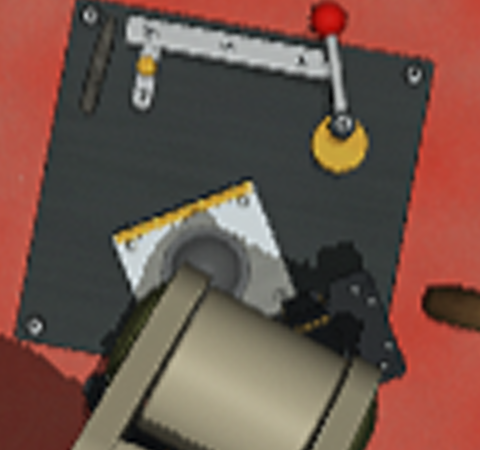

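Tool stands square behind the die at plate (-109,-35), with the strip undisturbed. Next I make contact, then turn about the right finger.

```bash
python3 -m crank '[[[0.1,0,0],0],[[0.1,0,0],0],[[0.1,0,0],0],[[0.1,0,0],0],[[0.06,0,0],0]]'
python3 -m crank '[[[0.053,0,0],0.4],[[0.053,0,0],0.4],[[0.053,0,0],0.4],[[0.053,0,0],0.4],[[0.053,0,0],0.4],[[0.053,0,0],0.4],[[0,0,0],0]]'
python3 - <<'E'
from h import *
togo([-.005,.004],.02,0)
c=read_camera("top");s=read_camera("scene");finddie(c);finddie(s);cv2.imwrite("pics/t2.png",np.hstack([ortho(c,.38,.68,-.26,.06,.04,1200),ortho(s,.38,.68,-.26,.06,.04,1200)]))
E
```

```text
clock: 2.35
position: [0.4535, -0.0972, 0.0206]
tcp_rot: [3.085, 0.59, 0.001]
ft_force: [-0.1, 0.7, -0.3]
grip_width: 0.0602
finger_force: 0.0
clock: 3.05
position: [0.4655, -0.0943, 0.0203]
tcp_rot: [3.141, 0.067, 0.0]
ft_force: [0.6, 0.7, 0.7]
grip_width: 0.0601
finger_force: 0.0
t 3.05 tcp plate mm [-79.8 -20.6] z 0.0203 yaw rel 12.83 F [0.6 0.7 0.7] w 0.06
togo mm [78.4 -7.3  0.3] units [ 1.959 -0.184  0.008] turn units 1.603
die [-26.39873607 -17.13148661] (62.73282241821289, 49.68309020996094) 39.995186233520506
die [-56.99295462  16.39026164] (87.80242919921875, 75.87362670898438) 30.511955642700194
```

View pics/t2.png

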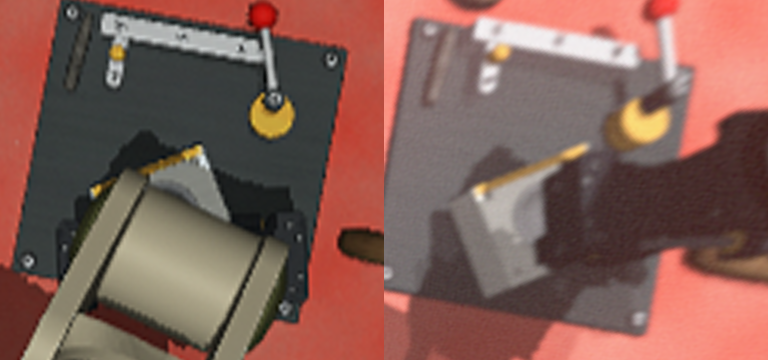

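The die's strip seems hardly to have moved although the tool should be in contact. I'll check this with the raw scene and wrist views.

```bash
python3 - <<'E'
from h import *
s=read_camera("scene");w=read_camera("wrist");print(w["fx"],w["cx"],w["cy"],w["tool_from_camera"].round(3))
togo([-.005,.004],.02,0)
a=cv2.resize(s["color"][150:300,240:440],(640,480),interpolation=cv2.INTER_CUBIC)
cv2.imwrite("pics/t3.png",np.hstack([cv2.resize(a,(400,300)),cv2.resize(w["color"],(400,250))[:,:].repeat(1,0) if 0 else cv2.copyMakeBorder(cv2.resize(w["color"],(400,250)),0,50,0,0,0)]))
np.savez("s1.npz",**s); np.savez("w1.npz",**w)
E
```

```text
309.70691628693146 318.672093705805 200.62085115720402 [[-0.    -0.956 -0.293  0.077]
 [ 1.     0.    -0.    -0.   ]
 [ 0.    -0.293  0.956 -0.178]
 [ 0.     0.     0.     1.   ]]
t 3.25 tcp plate mm [-80.2 -20.6] z 0.0203 yaw rel 12.91 F [-0.4 -0.6  0.7] w 0.06
togo mm [78.8 -7.2  0.2] units [ 1.969 -0.18   0.006] turn units 1.613
```

View pics/t3.png

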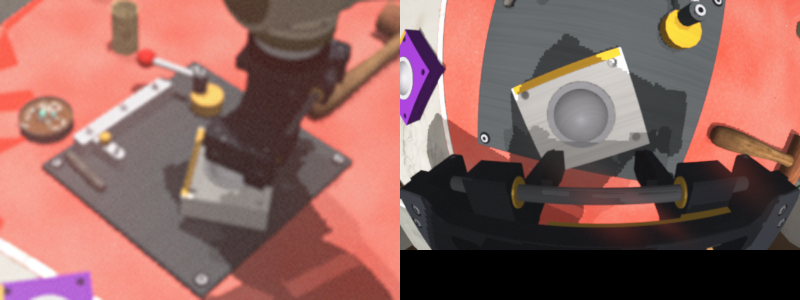

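```bash
cat >> h.py <<'E'
def wristpt(w,u,v,zw,o):
    a=np.array([u-w["cx"],v-w["cy"]]); r=np.hypot(*a); th=r/w["fx"]; d=np.r_[a/r*np.sin(th),np.cos(th)]
    T=w["tool_from_camera"]; R=Ro.from_rotvec(o["tcp_rot"]).as_matrix()
    D=R@T[:3,:3]@d; P=R@T[:3,3]+o["position"]; return P+D*(zw-P[2])/D[2]
E
python3 - <<'E'
from h import *
w=dict(np.load("w1.npz")); o=observe(); s=dict(np.load("s1.npz"))
q=[]
for u,v in((181,144),(354,77),(397,229),(205,272)):
    p=wristpt(w,u,v,.04,o); q.append(w2p(p)*1000); print(p.round(4),q[-1].round(1))
q=np.array(q);print("centre",q.mean(0),"yaw",np.degrees(np.arctan2(*(q[0]-q[1])[[0,1]]*[-1,1])))
# fingers' points in scene camera, world z 0.02..0.05, dark, near tcp
P=cloud(s); col=s["color"]; R=Ro.from_rotvec(o["tcp_rot"]).as_matrix()
t=(P-o["position"])@R; m=(abs(t[...,0])<.06)&(abs(t[...,1])<.09)&(t[...,2]<0.0)&(t[...,2]>-.04)&(col.max(-1)<70)
p=t[m]*1000; print(len(p)); 
for zz in(-35,-25,-15,-5):
    k=p[abs(p[:,2]-zz)<5]
    if len(k): print(zz,len(k),k[:,:2].min(0).round(),k[:,:2].max(0).round())
P2=(P-np.r_[PL,0]); 
E
```

```text
[ 0.5227 -0.0166  0.04  ] [-37.6  66.2]
[ 0.5592 -0.1078  0.04  ] [ 14.8 -16.9]
[ 0.479  -0.1377  0.04  ] [-58.7 -60.8]
[ 0.4448 -0.0251  0.04  ] [-112.7   43.8]
centre [-48.55136302   8.09787747] yaw 32.20208497776249
1
-35 1 [-9. 36.] [-9. 36.]
```

```bash
python3 - <<'E'
from h import *
s=dict(np.load("s1.npz")); w=dict(np.load("w1.npz")); P=cloud(s); o=observe(); R=Ro.from_rotvec(o["tcp_rot"]).as_matrix()
t=(P-o["position"])@R*1000
for v in range(222,262,3): print(v,[(u,*t[v,u].round().astype(int)) for u in range(346,384,6)])
# wrist cam: depth (along axis) -> tool coordinates
T=w["tool_from_camera"]
for u,v in((243,240),(232,250),(225,262),(215,250),(235,225),(260,232),(410,240),(300,180)):
    a=np.array([u-w["cx"],v-w["cy"]]); r=np.hypot(*a); th=r/w["fx"]; z=w["range_z"][v,u]
    p=T[:3,:3]@(np.r_[a/r*np.tan(th),1]*z)+T[:3,3]; print(u,v,z.round(3),(p*1000).round(),w["color"][v,u])
E
```

```text
222 [(346, np.int64(22), np.int64(-95), np.int64(-132)), (352, np.int64(10), np.int64(-95), np.int64(-138)), (358, np.int64(1), np.int64(-91), np.int64(-140)), (364, np.int64(-8), np.int64(-85), np.int64(-139)), (370, np.int64(-17), np.int64(-80), np.int64(-140)), (376, np.int64(-205), np.int64(-564), np.int64(-671)), (382, np.int64(-29), np.int64(-52), np.int64(-122))]
225 [(346, np.int64(22), np.int64(-94), np.int64(-123)), (352, np.int64(10), np.int64(-94), np.int64(-129)), (358, np.int64(-2), np.int64(-95), np.int64(-137)), (364, np.int64(-10), np.int64(-89), np.int64(-136)), (370, np.int64(-20), np.int64(-86), np.int64(-140)), (376, np.int64(-30), np.int64(-83), np.int64(-142)), (382, np.int64(-32), np.int64(-58), np.int64(-121))]
228 [(346, np.int64(25), np.int64(-86), np.int64(-106)), (352, np.int64(13), np.int64(-87), np.int64(-114)), (358, np.int64(-2), np.int64(-94), np.int64(-129)), (364, np.int64(-13), np.int64(-93), np.int64(-134)), (370, np.int64(-23), np.int64(-92), np.int64(-139)), (376, np.int64(-33), np.int64(-88), np.int64(-141)), (382, np.int64(-33), np.int64(-57)
[... 3631 characters left out ...]
))]
261 [(346, np.int64(28), np.int64(-68), np.int64(12)), (352, np.int64(17), np.int64(-63), np.int64(10)), (358, np.int64(6), np.int64(-59), np.int64(6)), (364, np.int64(-6), np.int64(-55), np.int64(2)), (370, np.int64(-17), np.int64(-52), np.int64(-2)), (376, np.int64(-24), np.int64(-36), np.int64(10)), (382, np.int64(-34), np.int64(-28), np.int64(13))]
243 240 0.154 [ 13. -39. -36.] [64 64 65]
232 250 0.146 [ 11. -43. -45.] [40 39 40]
225 262 0.133 [ 12. -42. -59.] [32 31 34]
215 250 0.208 [-17. -73.  11.] [54 54 53]
235 225 0.171 [ 14. -48. -18.] [139 142 145]
260 232 0.172 [ 10. -33. -18.] [135 138 141]
410 240 0.206 [-9. 63. 12.] [96 96 93]
300 180 0.175 [ 37. -11.  -6.] [154 150 153]
```

```bash
python3 - <<'E'
from h import *
w=dict(np.load("w1.npz")); T=w["tool_from_camera"]; h,wd=w["range_z"].shape; v,u=np.mgrid[:h,:wd]
a=np.stack([u-w["cx"],v-w["cy"]],-1); r=np.hypot(a[...,0],a[...,1])+1e-9; z=w["range_z"]
d=np.dstack([a/r[...,None]*np.tan(np.minimum(r/w["fx"],1.5))[...,None],np.ones_like(z)])*z[...,None]
t=(d@T[:3,:3].T+T[:3,3])*1000
for u0 in(232,240,250,370,380,390,400):
    print(u0,[(vv,*t[vv,u0].round().astype(int).tolist(),int(w["color"][vv,u0].max())) for vv in range(222,270,4)])
E
```

```text
232 [(222, 16, -49, -19, 147), (226, 13, -49, -18, 144), (230, 11, -49, -19, 145), (234, 8, -50, -18, 147), (238, 6, -50, -18, 146), (242, 3, -50, -18, 141), (246, 12, -43, -41, 66), (250, 11, -43, -45, 40), (254, 12, -41, -50, 39), (258, 11, -40, -53, 38), (262, 12, -39, -58, 37), (266, 11, -38, -60, 37)]
240 [(222, 16, -44, -18, 150), (226, 13, -45, -19, 143), (230, 10, -45, -17, 148), (234, 8, -45, -17, 146), (238, 6, -45, -19, 141), (242, 11, -40, -36, 48), (246, 12, -39, -41, 44), (250, 11, -38, -45, 43), (254, 11, -37, -49, 41), (258, 10, -37, -50, 41), (262, 10, -36, -55, 41), (266, 10, -35, -59, 38)]
250 [(222, 16, -38, -19, 181), (226, 13, -39, -18, 149), (230, 11, -39, -19, 146), (234, 8, -39, -18, 143), (238, 6, -39, -18, 145), (242, 10, -36, -33, 48), (246, 11, -34, -40, 47), (250, 10, -34, -42, 44), (254, 10, -33, -47, 45), (258, 10, -32, -51, 45), (262, 10, -32, -54, 45), (266, 9, -31, -57, 44)]
370 [(222, 16, 28, -19, 140), (226, 13, 29, -18, 145), (230, 11, 29, -18, 145), (234, 9, 29, -19, 146), (238, 6, 29, -18, 123), (242, -10, 35, 12, 49), (246, -13, 35, 12, 51), (
[... 288 characters left out ...]
 24), (250, 10, 30, -43, 22), (254, 9, 30, -44, 21), (258, 7, 30, -45, 21), (262, 5, 30, -46, 22), (266, 3, 30, -46, 20)]
390 [(222, 15, 40, -17, 146), (226, 13, 40, -18, 148), (230, 11, 40, -18, 147), (234, -4, 48, 11, 55), (238, -7, 48, 11, 46), (242, 9, 38, -31, 25), (246, 10, 36, -39, 19), (250, 11, 35, -44, 19), (254, 11, 34, -48, 23), (258, 11, 33, -52, 22), (262, 10, 33, -55, 22), (266, 10, 31, -59, 23)]
400 [(222, 4, 54, 11, 51), (226, 1, 55, 12, 55), (230, -1, 55, 11, 53), (234, -5, 55, 12, 51), (238, -8, 56, 12, 51), (242, 12, 42, -37, 30), (246, 12, 40, -41, 26), (250, 11, 39, -45, 27), (254, 12, 38, -50, 28), (258, 11, 38, -53, 28), (262, 10, 37, -55, 22), (266, 11, 36, -60, 21)]
```

```bash
python3 - <<'E'
import numpy as np,cv2
w=dict(np.load("w1.npz"));cv2.imwrite("pics/t4.png",cv2.resize(w["color"][170:310,190:440],(800,448),interpolation=cv2.INTER_CUBIC))
E
```

```text
(no output)
```

View pics/t4.png

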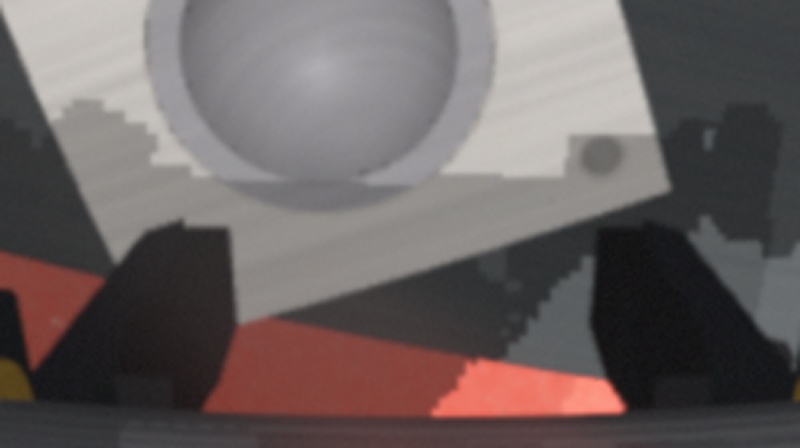

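The fingers visibly end about 32 mm short of the reported TCP (left finger is over the die, at z≈0.05). I'll back off, raise, and measure how tip height depends on opening.

```bash
cat >> h.py <<'E'
def wtool(w):
    T=w["tool_from_camera"]; h,wd=w["range_z"].shape; v,u=np.mgrid[:h,:wd]; z=w["range_z"]
    a=np.stack([u-w["cx"],v-w["cy"]],-1); r=np.hypot(a[...,0],a[...,1])+1e-9
    d=np.dstack([a/r[...,None]*np.tan(np.minimum(r/w["fx"],1.5))[...,None],np.ones_like(z)])*z[...,None]
    return (d@T[:3,:3].T+T[:3,3])*1000
def tips():
    o=observe(); w=read_camera("wrist"); t=wtool(w); m=(w["color"].max(-1)<75)&(abs(t[...,0])<20)&(abs(t[...,1])<70)&(t[...,2]<15)&(t[...,2]>-62)
    p=t[m]; L=p[p[:,1]<0];R=p[p[:,1]>0]
    for n,k in(("L",L),("R",R)):
        if len(k): e=k[k[:,2]>np.percentile(k[:,2],90)]; print(n,len(k),"zmax",np.percentile(k[:,2],99).round(1),"tip x",e[:,0].min().round(),e[:,0].max().round(),"y",e[:,1].min().round(),e[:,1].max().round())
    print("w",o["grip_width"]); return w
E
python3 -m crank '[[[0,0,-0.8],0],[[-1,0,-1],0],[[-1,0,-0.6],0],[[0,0,0],0]]'
python3 -c "from h import *;tips()"
python3 -m crank '[[[0,0,0],0],[[0,0,0],0],[[0,0,0],0],[[0,0,0],0],[[0,0,0],0],[[0,0,0],0],[[0,0,0],0],[[0,0,0],0]]' 1
python3 -c "
from h import *;w=tips();togo([-.106,-.034],.02,32)
cv2.imwrite('pics/t5.png',w['color'])"
```

```text
clock: 3.65
position: [0.3876, -0.0974, 0.1139]
tcp_rot: [3.139, 0.067, 0.004]
ft_force: [-0.0, 0.1, -0.2]
grip_width: 0.0601
finger_force: 0.0
L 1299 zmax -32.1 tip x -7.0 12.0 y -43.0 -30.0
R 1231 zmax -33.5 tip x -6.0 12.0 y 30.0 42.0
w 0.06011567091267652
clock: 4.5
position: [0.39, -0.0976, 0.1116]
tcp_rot: [-3.141, -0.067, -0.0]
ft_force: [-0.9, -0.6, -0.2]
grip_width: 0.0007
finger_force: 0.0
L 874 zmax -32.0 tip x 8.0 12.0 y -13.0 -0.0
R 867 zmax -32.4 tip x 8.0 12.0 y 0.0 11.0
w 0.0006713637469114078
t 4.55 tcp plate mm [-153.5  -37.4] z 0.1116 yaw rel 12.84 F [ 0.5 -0.8  1.4] w 0.001
togo mm [47.1  7.2 91.6] units [1.177 0.18  2.291] turn units -2.395
```

View pics/t5.png

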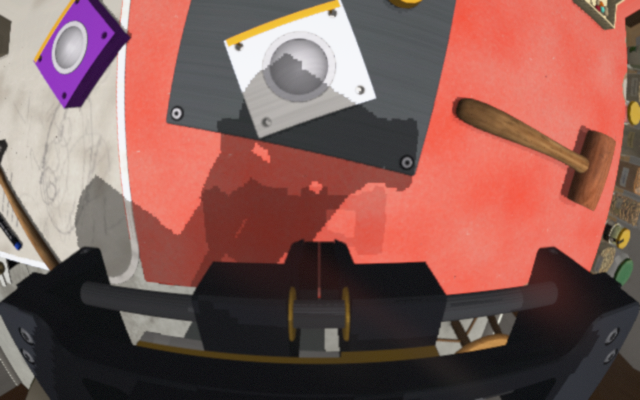

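Parallel jaws, with tips constantly ~32 mm behind the reported TCP, front face at tool x ≈ +12. So I'll work with tip z = TCP z + 0.032, at tip height about 0.022. Re-approach behind the die.

```bash
python3 -m crank '[[[0,0,0.3],-0.8],[[0,0,0.3],-0.8],[[0,0,0.3],-0.8],[[0,0,0],0]]' 0.32
python3 -c "
from h import *;togo([-.1085,-.035],-.009,32)
P=cloud(dict(np.load('top0.npz')));q=(P[...,:2]-PL)@R2(PY)*1000;m=(np.hypot(q[...,0]-62,q[...,1]+69.5)<14);print('hub top',P[m][:,2].max(), 'cup',P[160:176,348:364][...,2].max())"
```

```text
clock: 4.95
position: [0.3893, -0.0973, 0.0747]
tcp_rot: [-3.084, -0.591, 0.003]
ft_force: [0.2, 0.2, -0.1]
grip_width: 0.0306
finger_force: 0.0
t 4.95 tcp plate mm [-154.2  -37.2] z 0.0747 yaw rel 32.09 F [ 0.2  0.2 -0.1] w 0.031
togo mm [40.  22.6 83.6] units [1.    0.565 2.09 ] turn units 0.012
hub top 0.06317012705855762 cup 1.2747136199254352
```

```bash
python3 -m crank '[[[0.5,0.28,0.3],0],[[0.5,0.28,0.3],0],[[0,0,0.5],0],[[0,0,0.5],0],[[0,0,0.2],0],[[0,0,0.15],0],[[0,0,0.1],0],[[0,0,0],0]]'
python3 -c "
from h import *;togo([-.0965,-.0275],-.009,32)"
```

```text
clock: 5.75
position: [0.4355, -0.1037, -0.0062]
tcp_rot: [3.086, 0.589, 0.0]
ft_force: [-0.2, 0.7, 0.3]
grip_width: 0.0596
finger_force: 0.0
t 5.75 tcp plate mm [-107.6  -35.2] z -0.0062 yaw rel 32.01 F [-0.2  0.7  0.3] w 0.06
togo mm [13.5 -0.7  2.8] units [ 0.338 -0.017  0.07 ] turn units 0.001
```

```bash
python3 -m crank '[[[0.08,0,0.08],0],[[0.08,0,0],0],[[0.08,0,0],0],[[0.08,0,0],0],[[0.08,0,0],0],[[0,0,0],0]]'
python3 -m crank '[[[0.053,0,0],0.4],[[0.053,0,0],0.4],[[0.053,0,0],0.4],[[0.053,0,0],0.4],[[0,0,0],0]]'
cat >> h.py <<'E'
def edges():
    # brass strip of the die from the top camera: line in plate frame
    c=read_camera("top"); P=cloud(c); q=(P[...,:2]-PL)@R2(PY)*1000; hsv=cv2.cvtColor(c["color"],cv2.COLOR_BGR2HSV)
    m=(abs(hsv[...,0].astype(int)-21)<8)&(hsv[...,1]>110)&(hsv[...,2]>90)&(abs(P[...,2]-.04)<.007)&(q[...,0]>-60)&(q[...,0]<100)&(abs(q[...,1])<75)
    k,l,st,_=cv2.connectedComponentsWithStats(m.astype(np.uint8),connectivity=8); p=q[l==1+st[1:,4].argmax()]
    r=cv2.minAreaRect(p.astype(np.float32)); b=cv2.boxPoints(r); s=b[np.argsort(b[:,1])]; R_,L_=s[:2].mean(0),s[2:].mean(0)
    a=np.degrees(np.arctan2(-(L_-R_)[0],(L_-R_)[1])); print("strip n",len(p),"right",R_.round(1),"left",L_.round(1),"yaw",a.round(1),"mid",((L_+R_)/2).round(1),"len",np.hypot(*(L_-R_)).round(1)); return c
E
python3 -c "
from h import *;togo([-.0965,-.0275],-.009,0);edges()"
```

```text
clock: 6.35
position: [0.4504, -0.0976, -0.0095]
tcp_rot: [3.086, 0.59, -0.0]
ft_force: [-0.6, -0.2, 0.6]
grip_width: 0.0599
finger_force: 0.4
clock: 6.85
position: [0.4568, -0.0942, -0.0099]
tcp_rot: [-3.13, -0.241, 0.006]
ft_force: [-4.2, 2.2, 0.8]
grip_width: 0.06
finger_force: 1.9
t 6.85 tcp plate mm [-88.4 -22. ] z -0.0099 yaw rel 19.2 F [-4.2  2.2  0.8] w 0.06
togo mm [-9.5  2.5 -0.9] units [-0.237  0.062 -0.023] turn units 2.4
strip n 84 right [ 22.6 -22.8] left [-17.2  62.4] yaw 25.1 mid [ 2.7 19.8] len 94.1
```

Contact is made and the die is turning (yaw 32 → 25°). Continue.

```bash
python3 -m crank '[[[0.053,0,0],0.4],[[0.053,0,0],0.4],[[0.053,0,0],0.4],[[0.053,0,0],0.4],[[0.053,0,0],0.4],[[0.053,0,0],0.4],[[0,0,0],0]]'
python3 -c "
from h import *;togo([-.0965,-.0275],-.009,0);edges()"
```

```text
clock: 7.6
position: [0.4696, -0.094, -0.01]
tcp_rot: [-3.127, 0.285, 0.006]
ft_force: [-3.0, 3.3, 0.7]
grip_width: 0.06
finger_force: 1.8
t 7.6 tcp plate mm [-75.8 -19.6] z -0.01 yaw rel -0.0 F [-3.   3.3  0.7] w 0.06
togo mm [-20.7   7.9  -0.9] units [-0.517  0.199 -0.023] turn units -0.0
strip n 84 right [ 42.3 -35.5] left [15.2 52.9] yaw 17.1 mid [28.7  8.7] len 92.4
```

```bash
python3 -m crank '[[[-0.15,0,0],0],[[0,-0.25,0],0],[[0.1,0,0],0],[[0.1,0,0],0],[[0.1,0,0],0],[[0.1,0,0],0],[[0.1,0,0],0],[[0.1,0,0],0],[[0,0,0],0]]'
python3 -c "
from h import *;togo([-.0,-.0],-.009,0);c=edges();s=read_camera('scene')
cv2.imwrite('pics/t6.png',np.hstack([ortho(c,.4,.68,-.22,.06,.04,1350),ortho(s,.4,.68,-.22,.06,.04,1350)]))"
```

```text
clock: 8.55
position: [0.4869, -0.0864, -0.0099]
tcp_rot: [-3.126, 0.279, 0.015]
ft_force: [-15.4, 5.0, 12.2]
grip_width: 0.0595
finger_force: 8.2
t 8.55 tcp plate mm [-60.2  -8.9] z -0.0099 yaw rel 0.19 F [-15.4   5.   12.2] w 0.059
togo mm [60.2 -8.7 -1.5] units [ 1.505 -0.217 -0.037] turn units 0.024
strip n 84 right [ 51.4 -47.8] left [35.1 45.8] yaw 9.9 mid [43.3 -1. ] len 95.1
```

View pics/t6.png

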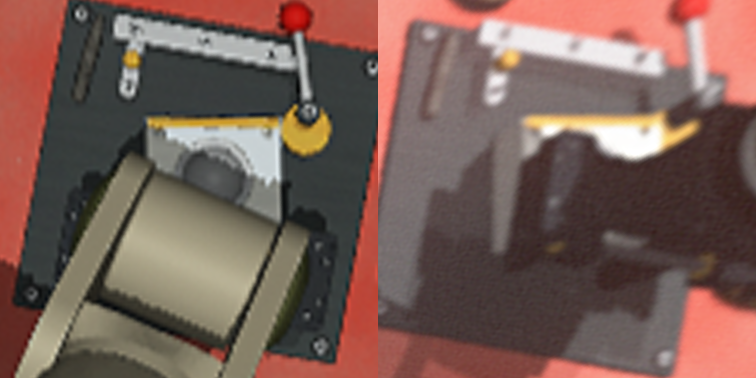

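The die has swung to yaw ≈10°, with its right front corner against the cam disc at top-left-pane (283,120). I'll back off and push its right flank, rear part, toward +y, which shifts it and takes out the yaw together.

```bash
python3 -m crank '[[[-0.3,0,0],0],[[-0.4,0,0],0],[[0,0,-0.7],0],[[0,0,-0.7],0],[[0.5,0.65,0],0],[[0.5,0.65,0],0],[[0.6,0.65,0],0],[[0,0,0],0],[[0,0,0],0]]' 1
python3 -c "
from h import *;togo([-.015,-.088],-.009,0);c=edges();tips()"
```

```text
clock: 9.55
position: [0.5121, -0.1719, 0.0462]
tcp_rot: [-3.129, 0.285, 0.0]
ft_force: [-0.2, 0.5, -0.6]
grip_width: 0.0003
finger_force: 0.0
t 9.55 tcp plate mm [-20.  -88.4] z 0.0462 yaw rel 0.01 F [-0.2  0.5 -0.6] w 0.0
togo mm [ 5.  -0.4 55.2] units [ 0.124 -0.01   1.379] turn units 0.001
strip n 66 right [ 48.7 -34. ] left [35.2 45.3] yaw 9.6 mid [42.   5.7] len 80.5
L 944 zmax -31.2 tip x -10.0 12.0 y -22.0 -0.0
R 887 zmax -31.4 tip x 9.0 12.0 y 0.0 12.0
w 0.00040791317129309243
```

```bash
python3 -m crank '[[[0,0,0.6],0],[[0,0,0.5],0],[[0,0,0.26],0],[[0,-0.1,0],0],[[0,-0.1,0],0],[[0,-0.1,0],0],[[0,-0.1,0],0],[[0,-0.1,0],0],[[0,0,0],0]]'
python3 -c "
from h import *;togo([-.015,-.088],-.009,0);c=edges()"
```

```text
clock: 10.55
position: [0.5157, -0.1518, -0.0074]
tcp_rot: [3.128, -0.283, 0.001]
ft_force: [-0.9, -1.5, 0.8]
grip_width: 0.0002
finger_force: 0.8
t 10.55 tcp plate mm [-20. -68.] z -0.0074 yaw rel 0.08 F [-0.9 -1.5  0.8] w 0.0
togo mm [ 5.  20.   1.7] units [0.125 0.5   0.041] turn units 0.01
strip n 55 right [ 49. -14.] left [41.8 52.6] yaw 6.1 mid [45.4 19.3] len 67.0
```

```bash
python3 -m crank '[[[0,-0.1,0],0],[[0,-0.08,0],0],[[0,0,0],0]]'
python3 -c "
from h import *;togo([-.015,-.088],-.009,0);c=edges()"
```

```text
clock: 10.9
position: [0.5169, -0.1452, -0.0075]
tcp_rot: [3.128, -0.283, 0.001]
ft_force: [-2.7, -3.0, 1.1]
grip_width: 0.0005
finger_force: 1.9
t 10.9 tcp plate mm [-20.  -61.3] z -0.0075 yaw rel 0.06 F [-2.7 -3.   1.1] w 0.001
togo mm [ 5.  26.7  1.6] units [0.125 0.667 0.039] turn units 0.008
strip n 55 right [50.6 -5.2] left [45.6 56.4] yaw 4.6 mid [48.1 25.6] len 61.8
```

```bash
python3 -m crank '[[[0,0.35,0],0],[[0,0,-0.7],0],[[0,0,-0.7],0],[[-0.4,-0.65,0],0],[[-0.4,-0.65,0],0],[[-0.35,-0.64,0],0],[[0,0,0.4],0],[[0,0,0.4],0],[[0,0,0],0]]' 0.32
python3 -c "
from h import *;togo([-.065,.003],-.009,0);c=edges()"
```

```text
clock: 11.85
position: [0.4823, -0.0741, 0.0148]
tcp_rot: [-3.127, 0.284, 0.004]
ft_force: [0.3, 1.4, 0.1]
grip_width: 0.0602
finger_force: 0.0
t 11.85 tcp plate mm [-66.9   2.4] z 0.0148 yaw rel 0.02 F [0.3 1.4 0.1] w 0.06
togo mm [ 2.  -0.6 23.8] units [ 0.049 -0.015  0.595] turn units 0.003
strip n 87 right [ 52.1 -39. ] left [46.1 56.6] yaw 3.6 mid [49.1  8.8] len 95.9
```

```bash
python3 -m crank '[[[0,0,0.3],0],[[0,0,0.28],0],[[0.2,0,0],0],[[0.2,0,0],0],[[0.2,0,0],0],[[0.15,0,0],0],[[0.15,0,0],0],[[0.15,0,0],0],[[0,0,0],0]]'
python3 -c "
from h import *;togo([-.008,.003],-.009,0);c=edges()"
```

```text
clock: 12.8
position: [0.5247, -0.0816, -0.007]
tcp_rot: [-3.129, 0.283, 0.001]
ft_force: [-2.7, 2.0, 0.4]
grip_width: 0.06
finger_force: 1.1
t 12.8 tcp plate mm [-23.9   2.6] z -0.007 yaw rel 0.06 F [-2.7  2.   0.4] w 0.06
togo mm [15.9 -0.3  2. ] units [ 0.397 -0.009  0.051] turn units 0.007
strip n 84 right [ 72.6 -43.7] left [72.2 50.8] yaw 0.3 mid [72.4  3.6] len 94.5
```

```bash
python3 -m crank '[[[0.1,0,0],0],[[0.1,0,0],0],[[0.1,0,0],0],[[0.06,0,0],0],[[0.04,0,0],0],[[0,0,0],0]]'
python3 -c "
from h import *;togo([-.008,.003],-.009,0);c=edges()"
```

```text
clock: 13.45
position: [0.5389, -0.0842, -0.007]
tcp_rot: [-3.128, 0.283, 0.005]
ft_force: [-7.0, 1.7, 5.3]
grip_width: 0.0602
finger_force: 4.0
t 13.45 tcp plate mm [-9.4  2.7] z -0.007 yaw rel 0.06 F [-7.   1.7  5.3] w 0.06
togo mm [ 1.4 -0.3  2. ] units [ 0.036 -0.009  0.051] turn units 0.007
strip n 83 right [ 87.  -43.6] left [86.5 51.5] yaw 0.3 mid [86.7  4. ] len 95.1
```

```bash
python3 -m crank '[[[0.03,0,0],0],[[0.03,0,0],0],[[0.03,0,0],0],[[0,0,0],0]]'
python3 -c "
from h import *;togo([-.008,.003],-.009,0);c=edges();cv2.imwrite('pics/t7.png',ortho(c,.48,.7,-.22,.06,.035,2100))"
```

```text
clock: 13.9
position: [0.5417, -0.0847, -0.007]
tcp_rot: [-3.128, 0.283, 0.007]
ft_force: [-11.1, 1.6, 8.0]
grip_width: 0.0597
finger_force: 5.7
t 13.9 tcp plate mm [-6.6  2.7] z -0.007 yaw rel 0.06 F [-11.1   1.6   8. ] w 0.06
togo mm [-1.4 -0.3  2.1] units [-0.035 -0.008  0.051] turn units 0.007
strip n 65 right [ 89.1 -43. ] left [89.  49.1] yaw 0.1 mid [89.1  3.1] len 92.1
```

View pics/t7.png

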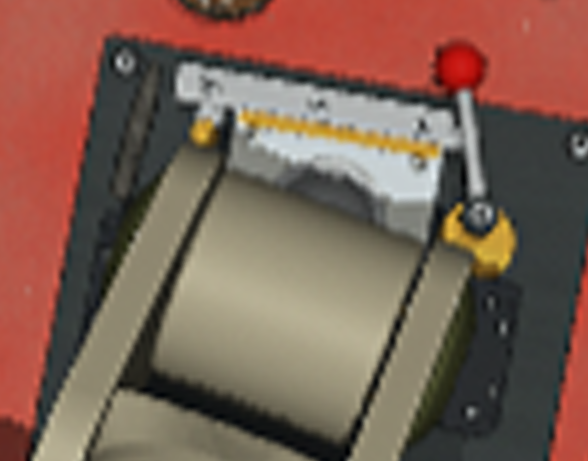

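```bash
python3 -m crank '[[[0.03,0,0],0],[[0.03,0,0],0],[[0.03,0,0],0],[[0,0,0],0]]'
python3 -c "
from h import *;togo([-.008,.003],-.009,0);c=edges()"
```

```text
clock: 14.35
position: [0.5415, -0.0846, -0.007]
tcp_rot: [-3.127, 0.282, 0.02]
ft_force: [-27.1, 1.6, 19.4]
grip_width: 0.0602
finger_force: 13.7
t 14.35 tcp plate mm [-6.8  2.8] z -0.007 yaw rel 0.08 F [-27.1   1.6  19.4] w 0.06
togo mm [-1.2 -0.2  2. ] units [-0.029 -0.006  0.051] turn units 0.01
strip n 65 right [ 89. -43.] left [89.1 49.1] yaw -0.1 mid [89.  3.] len 92.1
```

The die stalls at the fence with 27 N: flush (yaw ≈ 0, y ≈ 3 mm). I retreat, close the fingers, and take a station on the +y side of the lever rod.

```bash
python3 -m crank '[[[-0.2,0,0],0],[[-0.5,0,0],0],[[0,0,-0.9],0],[[0,0,-0.9],0],[[0.5,0.1,0],0],[[0.9,0.1,0],0],[[0.9,0.2,0],0],[[0.7,0.1,0],0],[[0,0,0],0]]' 1
python3 -m crank '[[[0,0,0],-0.8],[[0,0,0],-0.8],[[0,0,0],-0.8],[[0,0,0],-0.73],[[0,0,0],0]]'
python3 -c "
from h import *;togo([.0885,-.0175],.0145,25);print(observe()['qpos'].round(2));c=edges();s=read_camera('scene');finddie(s)"
```

```text
clock: 15.3
position: [0.637, -0.1235, 0.0647]
tcp_rot: [3.128, -0.284, 0.006]
ft_force: [-0.1, 0.4, 0.1]
grip_width: 0.0007
finger_force: 0.0
clock: 15.8
position: [0.6339, -0.1219, 0.0651]
tcp_rot: [3.115, 0.403, 0.001]
ft_force: [0.6, 0.1, 0.3]
grip_width: 0.0002
finger_force: 0.0
t 15.8 tcp plate mm [ 90.8 -17.3] z 0.0651 yaw rel 25.14 F [0.6 0.1 0.3] w 0.0
togo mm [-2.2 -0.8 50.6] units [-0.054 -0.02   1.266] turn units 0.017
[-0.37  0.67  1.21  0.    1.26  0.94]
strip n 2 right [86.8 42.5] left [86.6 45.4] yaw 4.0 mid [86.7 43.9] len 3.0
die [49.98901788  4.75023808] (103.32426452636719, 94.36447143554688) 90.32501831054688
```

```bash
python3 -m crank '[[[0,0,0.5],0],[[0,0,0.4],0],[[0,0,0.25],0],[[0,0,0.1],0],[[0,0.1,0],0],[[0,0.1,0],0],[[0,0.1,0],0],[[0,0,0],0]]'
cat >> h.py <<'E'
def lever(phi,a=46,b=21):
    f=np.radians(phi); q=np.array([62,-69.5])+R2(f)@np.array([a,b]); togo(q/1000,.0145,phi)
def knob():
    for n in("top","scene"):
        c=read_camera(n); P=cloud(c); q=(P[...,:2]-PL)@R2(PY)*1000; k=c["color"].astype(int)
        m=(P[...,2]>.045)&(P[...,2]<.075)&(k[...,2]>120)&(k[...,1]<75)&(np.hypot(q[...,0]-62,q[...,1]+69.5)<95)
        if m.sum()>3: e=np.median(q[m],0); print(n,m.sum(),e.round(),"arm deg",np.degrees(np.arctan2(e[1]+69.5,e[0]-62)).round(1))
E
python3 -c "
from h import *;lever(25);knob()"
```

```text
clock: 16.7
position: [0.6374, -0.1345, 0.0153]
tcp_rot: [3.115, 0.4, 0.002]
ft_force: [1.2, -0.1, -0.7]
grip_width: 0.0005
finger_force: 0.0
t 16.7 tcp plate mm [ 96.6 -29.1] z 0.0153 yaw rel 25.03 F [ 1.2 -0.1 -0.7] w 0.0
togo mm [-2.4  1.   0.8] units [-0.061  0.026  0.021] turn units 0.004
```

```bash
python3 -m crank '[[[0.0,0.082,0],0.5],[[0.0,0.082,0],0.5],[[0.03,0.082,0],0.5],[[0.03,0.082,0],0.5],[[0.034,0.082,0],0.5],[[0.034,0.082,0],0.5],[[0,0,0],0]]'
python3 -c "
from h import *;lever(1);knob()"
```

```text
clock: 17.5
position: [0.644, -0.1532, 0.0149]
tcp_rot: [-3.131, 0.256, -0.001]
ft_force: [-0.6, 0.7, -0.2]
grip_width: 0.0006
finger_force: 0.1
t 17.5 tcp plate mm [106.4 -46.2] z 0.0149 yaw rel 1.04 F [-0.6  0.7 -0.2] w 0.001
togo mm [1.2 1.5 0.4] units [0.031 0.037 0.011] turn units 0.005
```

```bash
python3 -m crank '[[[0.034,0.11,0],0.5],[[0.034,0.082,0],0.5],[[0.034,0.082,0],0.5],[[0.034,0.082,0],0.5],[[0.034,0.082,0],0.5],[[0.034,0.082,0],0.5],[[0.034,0.082,0],0.5],[[0.034,0.082,0],0.5],[[0,0,0],0]]'
python3 -c "
from h import *;lever(-31);knob()
c=read_camera('wrist');cv2.imwrite('pics/t8.png',c['color'])"
```

```text
clock: 18.5
position: [0.6434, -0.1815, 0.0148]
tcp_rot: [-2.939, 1.107, -0.0]
ft_force: [2.1, 3.9, 0.1]
grip_width: 0.0
finger_force: 2.0
t 18.5 tcp plate mm [111.  -74.2] z 0.0148 yaw rel -30.88 F [2.1 3.9 0.1] w 0.0
togo mm [1.6 0.2 0.3] units [0.04  0.004 0.009] turn units 0.015
scene 6 [119. -64.] arm deg 5.0
```

View pics/t8.png

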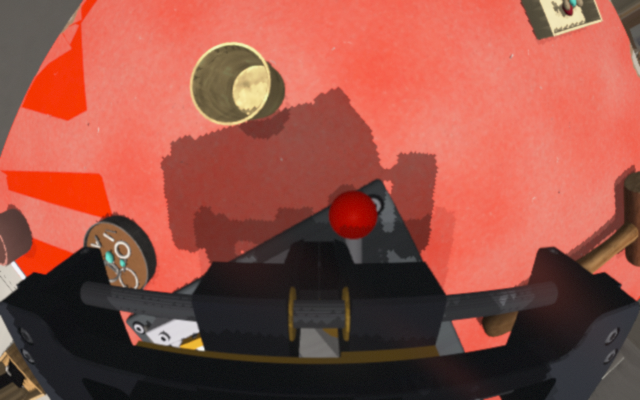

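The knob at (352,214) is being carried by the fingers and the cup stays clear. Continue the arc.

```bash
python3 -m crank '[[[0.05,0.082,0],0.5],[[0.034,0.082,0],0.5],[[0.034,0.082,0],0.5],[[0.034,0.082,0],0.5],[[0.034,0.082,0],0.5],[[0.034,0.082,0],0.5],[[0.034,0.082,0],0.5],[[0,0,0],0]]'
python3 -c "
from h import *;lever(-59);knob()"
```

```text
clock: 19.45
position: [0.631, -0.2034, 0.0149]
tcp_rot: [-2.584, 1.786, 0.001]
ft_force: [1.7, 2.4, 0.0]
grip_width: 0.0005
finger_force: 1.3
t 19.45 tcp plate mm [102.6 -98. ] z 0.0149 yaw rel -58.92 F [1.7 2.4 0. ] w 0.001
togo mm [ 0.7 -0.9  0.4] units [ 0.016 -0.021  0.009] turn units 0.01
scene 35 [  95. -123.] arm deg -58.6
```

```bash
python3 -m crank '[[[0.034,0.082,0],0.5],[[0.034,0.082,0],0.5],[[0.034,0.082,0],0.5],[[0.034,0.082,0],0.5],[[0,0.04,0],0],[[0,0.03,0],0],[[0,0,0],0]]'
python3 -c "
from h import *;lever(-75);knob()"
```

```text
clock: 20.25
position: [0.6192, -0.2121, 0.0151]
tcp_rot: [-2.31, 2.124, -0.006]
ft_force: [11.6, 4.8, -3.3]
grip_width: 0.0003
finger_force: 5.8
t 20.25 tcp plate mm [  92.6 -108.6] z 0.0151 yaw rel -74.81 F [11.6  4.8 -3.3] w 0.0
togo mm [ 0.3 -1.6  0.6] units [ 0.007 -0.039  0.015] turn units 0.023
scene 42 [  78. -132.] arm deg -75.8
```

The end stop is reached (12 N, knob at ≈ -76°). Back off, rise and verify.

```bash
python3 -m crank '[[[0,-0.3,0],0],[[0,-0.3,0],0],[[0,0,-0.9],0],[[0,0,-1],0],[[0,0,-1],0],[[-1,0,-1],0],[[-1,0,-0.5],0],[[-1,0,0],0],[[-1,0,0],0],[[0,0,0],0]]'
python3 -c "
from h import *;togo([0,0],.2);knob();c=edges();s=read_camera('scene');finddie(s);finddie(c)
cv2.imwrite('pics/t9.png',np.hstack([ortho(c,.46,.68,-.26,.02,.04,1400),ortho(s,.46,.68,-.26,.02,.04,1400)]))"
```

```text
clock: 21.35
position: [0.6276, -0.052, 0.1868]
tcp_rot: [2.316, -2.122, 0.0]
ft_force: [0.0, 0.1, 0.6]
grip_width: 0.0005
finger_force: 0.0
t 21.35 tcp plate mm [72.  50.3] z 0.1868 yaw rel -74.59 F [0.  0.1 0.6] w 0.0
togo mm [ 29.4  82.8 -13.2] units [ 0.734  2.069 -0.331] turn units None
top 51 [  84. -137.] arm deg -72.0
scene 9 [  74. -129.] arm deg -78.4
strip n 20 right [ 88.7 -37. ] left [ 88.7 -11.2] yaw -0.1 mid [ 88.7 -24.1] len 25.8
die [52.45298394 12.70783519] (103.47372436523438, 100.80409240722656) 91.59429016113282
die [ 45.90041481 -19.11986719] (40.96098327636719, 81.63603210449219) 90.56968536376954
```

View pics/t9.png

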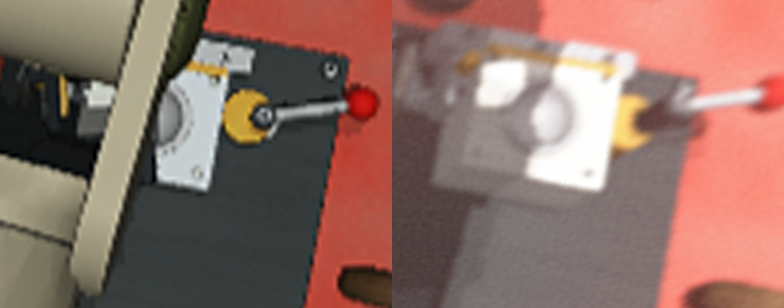

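```bash
python3 -m crank '[[[0.9,0.75,0],0],[[0.9,0.75,0],0],[[0.9,0.75,0],0],[[0.9,0.75,0],0],[[0.9,0.75,0],0],[[0.9,0.75,0],0],[[0.9,0.75,0],0],[[0.9,0.75,0],0],[[0,0,0],0],[[0,0,0],0]]'
python3 -c "
from h import *;knob();c=edges();s=read_camera('scene');finddie(s);finddie(c)
P=cloud(c);q=(P[...,:2]-PL)@R2(PY)*1000;k=c['color'].astype(int)
for n,m in(('rightface',0),):
    b=(abs(P[...,2]-.04)<.005)&(k.min(-1)>100)&(q[...,0]>8)&(q[...,0]<82)&(abs(q[...,1])<70)
    print('die y span',np.percentile(q[b][:,1],[.5,99.5]),'x',np.percentile(q[b][:,0],[.5,99.5]))
cv2.imwrite('pics/t10.png',np.hstack([ortho(c,.48,.68,-.26,.02,.04,1400),ortho(s,.48,.68,-.26,.02,.04,1400)]))"
```

```text
clock: 22.55
position: [0.4115, -0.3639, 0.1859]
tcp_rot: [2.307, -2.133, -0.001]
ft_force: [0.2, 0.2, 0.5]
grip_width: 0.0004
finger_force: 0.0
top 52 [  84. -136.] arm deg -72.2
scene 17 [  74. -130.] arm deg -78.7
strip n 64 right [ 88.4 -37. ] left [89.1 57.5] yaw -0.4 mid [88.7 10.3] len 94.5
die [52.6157654  16.49695694] (113.52447509765625, 101.82783508300781) 90.99546661376954
die [48.87526026 15.57615855] (110.19463348388672, 87.48280334472656) 89.900244140625
die y span [-39.21478182  59.95303643] x [ 8.42810391 81.43644747]
```

The die measures y ≈ 10.4 mm, with its strip where it was when flush (yaw -0.4°). The lever is at about -75°, averaged over the two cameras, and the arm is clear. Handing in.

```bash
python3 -c "
from rig import *;print(job_done())"
```

```text
the job is handed in; nothing more can be done
None
```

I pushed the die flush against the fence and locked it against the side stop, with the cam lever swung fully over, then handed the job in at about 23 s; no verdict came back, and I viewed 13 pictures against your limit of 10.

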